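Rack two machined discs and bolt them in

ROBOT

A 6-joint arm with a two-finger parallel gripper is mounted at the origin on a cart in front of the work surface, level with it; the furniture and walls round the work are solid. World frame = base frame: x ahead of the robot, y to its left, z up, the work surface at z = 0. Lengths are in m, angles in rad, forces in N, time in s.
With the tool pointing down it reaches from about 0.3 to 0.95 m from the base axis. Payload 3.1 kg.
Tool frame: the origin (TCP) lies on the centre line of the jaws, within the pads' length; the fingertips stand 8 mm ahead of it and the grasp point (between the pads) lies 11 mm behind it; x points along the fingers, z is the direction in which the jaws open and shut, and the axes are right-handed (so a half turn about x gives the same grasp; the last joint's range is limited). The gripper opens to 85 mm and grips with 20 to 120 N. Pads are 22 mm wide; open, the fingers measure 114 mm over their backs; the gripper's body (76 mm by 85 mm) begins 54 mm behind the grasp point. The pads swing forward as they close: fully open they stand 13 mm farther back than shut.
Start: joints at [-1.181, 0.308, 1.634, -0, 1.2, -0.07], TCP at [0.277, -0.56, 0.239] pointing down, gripper open.
Joint ranges: [-3.06, 3.06], [-0.79, 1.96], [0.05, 2.63], [-1.19, 4.34], [0.05, 2.64], [-2.94, 2.94]. Speed limits (rad/s): [2.79, 2.79, 3.14, 3.14, 3.14, 3.14].

INTERFACE

Orientations are given as a 3x3 rotation matrix whose columns are the frame's x, y, z axes.
In Python, from workcell import arm, eyes, order gives the robot as it stands.
- The arm moves only by the tool play_rows, never from a script. Its argument "motion" is text: rows parted by semicolons, each of 5 numbers parted by spaces: the closure, from -1 (fully open) to 1 (shut), so that 0 is half open, then the shift along the tool's x, y, z as a fraction of full scale, then the turn about the tool's x as a fraction of full scale. A call has 1 to 12 rows; each row shifts and turns the commanded pose from where the row before left it, along the tool's axes as they then stand; what a row does not reach is not made up. Full scale, the value 1, is 0.02 m for a shift and 0.1 rad for a turn. A row lasts 1/10 s, in which the tool goes at most 50 mm and 8.59 degrees, less where a joint would pass 70% of its speed; a pose out of reach is approached as far as the arm can. A call with a number of a shift or a turn outside -1 to 1 is refused whole. A call with a gripper value outside its range is refused whole. The fingers move at their own pace and stop on an object; "squeeze" is the grip in N (left out, the last holds). Time passes only in rows, so rows that do not move let the fingers close. It gives the time, the measured TCP pose, the force and the opening at its end, in the units of the state.
- arm.state(): the state, without advancing time (a new reading comes with each control period).
- eyes.get_image(name): name is "scene" or "top"; returns a dict with "img" (480x640x3 uint8, red, green, blue), "camera_matrix" (3x3 intrinsics, pixels), "k1" (the pictures are not rectified: a ray, as slopes to the right and down, at radius r is drawn at 1 + k1 r^2 times it, then the intrinsics apply), "R" (3x3) and "t" (3): a world point X has camera coordinates R X + t. Camera axes: x right, y down, z forward; pixel columns grow to the right and rows downward; lengths in m; the calibration is good to about 2 mm. A picture is of the moment at which its call begins. There is no depth.
- order.hand_in(): hands the job in, once; it reports no verdict.
Trained networks look in a picture, given as the dict that the camera call returned (one of the last four; its "shot" number tells which), for a name from the list of things; names that differ only in an ending like _2 or _b are one class to them, and where a whole thing is asked for, a point or a joint stands for the part that bears it (a point fixed in the world has none). Each returns a list of dicts, best first, with "score" (0 to 1); they miss things now and then, are a little off and sometimes report something else, mostly with a low value. They report only what shows in the picture. A call takes as long as a camera call.
- eyes.search_frame(picture, thing): "box" ([centre column, centre row, width, height] as shares, 0 to 1, of the picture: columns of its width, rows of its height, round what is visible of it).
- eyes.trace(picture, thing): "mask" (480x640 bool, what is visible of it) and "box" ([centre column, centre row, width, height] as shares, 0 to 1, of the picture: columns of its width, rows of its height, round what is visible of it).
The state is a dict: "t": time; "joint_pos": joint angles; "qvel": joint speeds; "joint_efforts": joint torques, N m; "tool_pos": TCP position; "ee_rot": TCP orientation; "wrist_force": force on the tool from outside, world axes, zero at the start; "wrist_torque": the same for the moment, N m; "width": opening from 0.0 (shut) to 1.0 (fully open).
Only numpy, scipy, OpenCV 4.12 (cv2) and the standard library are available. Lean on these libraries where they do the work, as an engineer would, in place of code of your own. Each camera call takes 0.05 s, during which the arm holds its last target. There are 200 camera calls.

TASK

Take the two round metal discs off their sloping stands and stand each one upright in the rack between the tines that fit it: the thin disc in the narrow slot, the thick disc in the wide slot, each set down gently until it rests on the rack's rails. Then, once both are in, slide the rack's bolt across by its black knob until its tip is fully home in the keeper. Do not shift the other things on the bench.

Things in the scene. Friction and masses are not known exactly. Their poses are not given: they have to be found in the camera images.
- thin_disc: Plain aluminium disc, 90 mm in diameter, 8 mm thick, about 0.14 kg. Origin at its centre, z along its axis (both faces alike). Starts on a stand, leaning 30 degrees from vertical with its upper rim overhanging; it can be pinched across its two faces at the top of the rim by fingers pointing down along the disc's plane. Drawn 30 mm upwards along its own plane, it is free of the stand.
- thick_disc: Like the thin disc (90 mm in diameter, same metal, same marks) but 16 mm thick, about 0.26 kg. It starts on the other stand in the same manner.
- stand_a: Fixed stand holding the thin disc at the start. Base plate 100 x 90 x 6 mm, origin at the centre of its underside. Two inclined prongs, 10 mm wide, at y = -30 and +30 mm lie under the disc and end 17 mm below its top rim, 50 mm of open space between them; two round stop pegs (8 mm) carry the disc's lower rim. The disc's upper rim leans towards the stand's own -x.
- stand_b: The same stand, holding the thick disc at the start.
- rack: Fixed rack, grey base plate 136 x 212 x 6 mm (x -76 to 60, y -94 to 118 mm); origin at the underside midway between its two slots. Two round rails along y at x = -28 and +28 mm carry the discs' rims. Each slot is lined by four wire tines (5 mm thick, at x = -28 and +28 mm, 63 mm tall, flared outwards over the top 11 mm). The discs stand with their axes along the rack's y.
- narrow_slot (a point): Where the centre of the thin disc is when it rests in the narrow slot (13 mm between tines): rack y = +38 mm, 54.5 mm above the bench. Axes as the rack's.
- wide_slot (a point): Where the centre of the thick disc is when it rests in the wide slot (21 mm between tines): rack y = -38 mm, 54.5 mm above the bench. Axes as the rack's.
- keeper_mouth (a point): Centre of the bore's mouth in the keeper, the block at the front of the rack that the bolt enters (rack x = -58 mm, y = +86 mm, 93 mm up; the block runs on to y = +110 mm, its top 105 mm up). The bolt's 10 mm rod runs at the same x and height, lying in two saddles at rack y = 0 and -62 mm.
- bolt (a joint): Bolt travel in m: 0 withdrawn, 0.045 (hard stop) fully home, tip 21 mm inside the keeper. Grows towards the rack's +y, needs about 3 N, stays where left. Two lugs on the rod (14 mm wide, back to rack x = -21 mm, 98 to 103 mm up) stand beside the slots when withdrawn, over the discs' front shoulders when home: discs cannot go in with the bolt shut.
- bolt_knob (a point): Middle of the bolt's black upright knob (16 mm in diameter, 24 mm tall, its top 132 mm above the bench), at rack x = -58 mm and y = -124 mm + bolt travel. It can be pinched from above or pushed.
- transformer: Bystander: transformer 40 x 82 x 50 mm; leave it alone. Origin at the centre of its underside.
- big_capacitor: Bystander: dark can capacitor, 35 mm in diameter, 51 mm tall; leave it alone. Origin under its centre.
- solder_spool: Bystander: solder spool 60 x 83 mm, 40 mm tall; leave it alone. Origin at its underside.
- flux_tin: Bystander: round tin, 56 mm in diameter, 27 mm tall; leave it alone. Origin at its underside.

How it is judged:
On the way, in this order (a step that is already met when the one before it is completed fails the run):
1. one disc stands seated in its own slot (((x of thin_disc in the frame of narrow_slot between -0.006 and 0.006 m and y of thin_disc in the frame of narrow_slot between -0.006 and 0.006 m and z of thin_disc in the frame of narrow_slot between -0.005 and 0.005 m and angle between the z axis of thin_disc and the y axis of rack, either way round below 0.17 rad and linear speed of thin_disc below 0.05 m/s) or (x of thick_disc in the frame of wide_slot between -0.006 and 0.006 m and y of thick_disc in the frame of wide_slot between -0.006 and 0.006 m and z of thick_disc in the frame of wide_slot between -0.005 and 0.005 m and angle between the z axis of thick_disc and the y axis of rack, either way round below 0.17 rad and linear speed of thick_disc below 0.05 m/s))), for 0.2 s.
2. both discs stand seated in their own slots (x of thin_disc in the frame of narrow_slot between -0.006 and 0.006 m and y of thin_disc in the frame of narrow_slot between -0.006 and 0.006 m and z of thin_disc in the frame of narrow_slot between -0.005 and 0.005 m and angle between the z axis of each of thin_disc, thick_disc and the y axis of rack, either way round below 0.17 rad and linear speed of each of thin_disc, thick_disc below 0.05 m/s and x of thick_disc in the frame of wide_slot between -0.006 and 0.006 m and y of thick_disc in the frame of wide_slot between -0.006 and 0.006 m and z of thick_disc in the frame of wide_slot between -0.005 and 0.005 m), for 0.2 s.
3. the bolt is home in the keeper (value of joint bolt above 0.041 m), for 0.2 s.
At the end, for the whole second after the job is handed in: Thin disc in the narrow slot and thick disc in the wide slot, each centre within 6 mm sideways and 5 mm in height of its seated place, its axis within 10 degrees of the rack's y, at rest; the bolt at least 41 mm of its 45 mm travel across, its tip 17 mm or more inside the keeper (all of step 2 and value of joint bolt above 0.041 m); the robot touches nothing.
It fails at once if a bystander is shifted by more than 15 mm (distance of any of transformer, big_capacitor, solder_spool, flux_tin from where it was at the start of the episode above 0.015 m).
It fails at once if a disc is slammed or rammed into the rack (over 60 N) (contact force between any of thin_disc, thick_disc and rack above 60 N).
It also fails if it takes over 69 s, if anything falls off the work surface, if the arm or the gripper's body presses on something with over 40 N, if the wrist force passes 120 N, or if a joint passes its speed limit or range.

## Working session

There is one attempt and no reset: what is moved stays moved. The work goes in short steps, Python scripts to look and compute and a tool call to move; the robot and the scene stay as the last step left them, time stands still between calls to the robot, and variables do not carry over. Pictures are saved under pics/ and viewed, about 8 in all and at most 12, crops included, and the job is handed in when it is done.

Besides the shell and the picture viewer there is one more tool, called after "Call:" as name(argument=value, ...), one argument or row to a line, values as JSON. play_rows: Moves the arm, as the interface text tells. Shift numbers are shares of 0.02 m and turn numbers shares of 0.1 rad, none past 1 either way. Its arguments: {"type":"object","properties":{"motion":{"type":"string"},"squeeze":{"type":"number"}},"required":["motion"]}

```bash
mkdir -p pics; ls; cat > h.py <<'E'
import numpy as np,cv2
from workcell import arm,eyes,order
def proj(p,X):
    X=np.atleast_2d(X); c=X@np.array(p['R']).T+np.array(p['t']); s=c[:,:2]/c[:,2:]
    s=s*(1+p['k1']*(s**2).sum(1,keepdims=True)); K=np.array(p['camera_matrix'])
    return s@K[:2,:2].T+K[:2,2]
def ray(p,uv):
    K=np.array(p['camera_matrix']); d=np.linalg.solve(K,[uv[0],uv[1],1])[:2]; s=d.copy()
    for _ in range(20): s=d/(1+p['k1']*(s@s))
    R=np.array(p['R']); return -R.T@np.array(p['t']), R.T@np.array([s[0],s[1],1])
def atz(p,uv,z):
    o,d=ray(p,uv); return o+d*(z-o[2])/d[2]
E
python3 - <<'E'
from h import *
for n in ("scene","top"):
    p=eyes.get_image(n); cv2.imwrite(f'pics/{n}0.png',p['img'][:,:,::-1])
    print(n,np.round(p['camera_matrix'],1).tolist(),p['k1'],np.round(-np.array(p['R']).T@p['t'],3),np.round(p['R'],3).tolist())
    for t in ["thin_disc","thick_disc","stand_a","rack","bolt_knob","keeper_mouth","transformer","big_capacitor","solder_spool","flux_tin"]:
        r=eyes.search_frame(p,t)
        print(t,[(round(q['score'],2),np.round(np.array(q['box'])*[640,480,640,480]).astype(int).tolist(), np.round(atz(p,np.array(q['box'][:2])*[640,480],.05),3).tolist()) for q in r[:3]])
E
```

```text
pics
scene [[524.5, 0.0, 324.0], [0.0, 524.5, 239.4], [0.0, 0.0, 1.0]] -0.04973699553289227 [-0.28   0.627  0.647] [[-0.664, -0.748, 0.019], [-0.362, 0.299, -0.883], [0.654, -0.593, -0.469]]
thin_disc [(0.67, [229, 292, 31, 32], [0.507, 0.172, 0.05]), (0.49, [301, 266, 105, 84], [0.491, -0.005, 0.05])]
thick_disc []
stand_a [(0.97, [233, 306, 59, 60], [0.458, 0.192, 0.05])]
rack [(0.9, [301, 267, 104, 87], [0.488, -0.003, 0.05]), (0.53, [229, 291, 32, 31], [0.507, 0.17, 0.05])]
bolt_knob [(0.8, [317, 243, 77, 43], [0.548, -0.102, 0.05])]
keeper_mouth [(0.84, [303, 264, 106, 86], [0.495, -0.015, 0.05])]
transformer [(0.55, [348, 288, 34, 33], [0.36, -0.023, 0.05])]
big_capacitor [(0.8, [218, 267, 13, 29], [0.605, 0.136, 0.05])]
solder_spool [(0.19, [348, 288, 31, 28], [0.359, -0.023, 0.05])]
flux_tin []
top [[462.8, 0.0, 308.9], [0.0, 462.8, 241.3], [0.0, 0.0, 1.0]] -0.11311887437766273 [ 0.422 -0.072  0.942] [[0.0, -1.0, 0.019], [-0.993, -0.003, -0.118], [0.118, -0.019, -0.993]]
thin_disc [(0.73, [170, 261, 50, 25], [0.488, 0.18, 0.05])]
thick_disc [(0.78, [446, 241, 43, 31], [0.53, -0.36, 0.05])]
stand_a [(0.93, [440, 245, 52, 60], [0.521, -0.348, 0.05]), (0.57, [178, 262, 53, 53], [0.486, 0.165, 0.05])]
rack [(0.94, [272, 248, 134, 74], [0.514, -0.018, 0.05])]
bolt_knob [(0.87, [280, 264, 112, 29], [0.484, -0.033, 0.05]), (0.63, [269, 247, 134, 75], [0.516, -0.012, 0.05])]
keeper_mouth [(0.87, [271, 248, 137, 78], [0.515, -0.015, 0.05])]
transformer [(0.64, [289, 311, 42, 18], [0.393, -0.052, 0.05])]
big_capacitor [(0.6, [202, 190, 25, 19], [0.629, 0.121, 0.05])]
solder_spool [(0.65, [425, 317, 33, 31], [0.381, -0.314, 0.05])]
flux_tin [(0.85, [199, 307, 30, 26], [0.401, 0.121, 0.05])]
```

```bash
python3 - <<'E'
import cv2
a=cv2.imread('pics/top0.png')[165:345,130:490]; cv2.imwrite('pics/top0c.png',cv2.resize(a,None,fx=2.2,fy=2.2,interpolation=3))
b=cv2.imread('pics/scene0.png'); cv2.imwrite('pics/sc0c.png',cv2.resize(b[190:350,190:440],None,fx=3.2,fy=3.2,interpolation=3))
E
```

```text
(no output)
```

View pics/top0c.png

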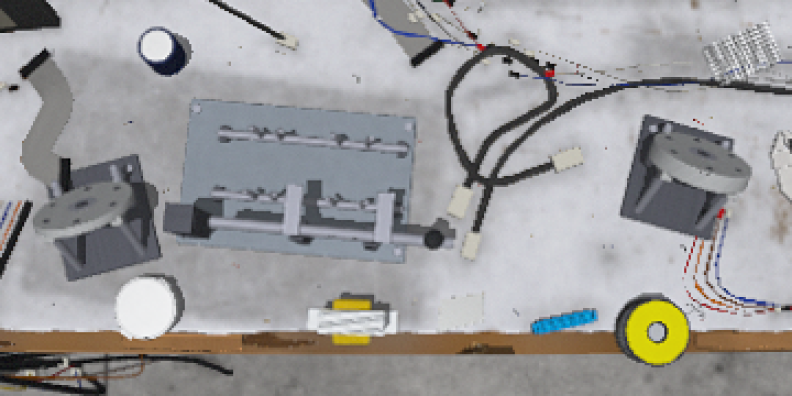

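View pics/sc0c.png

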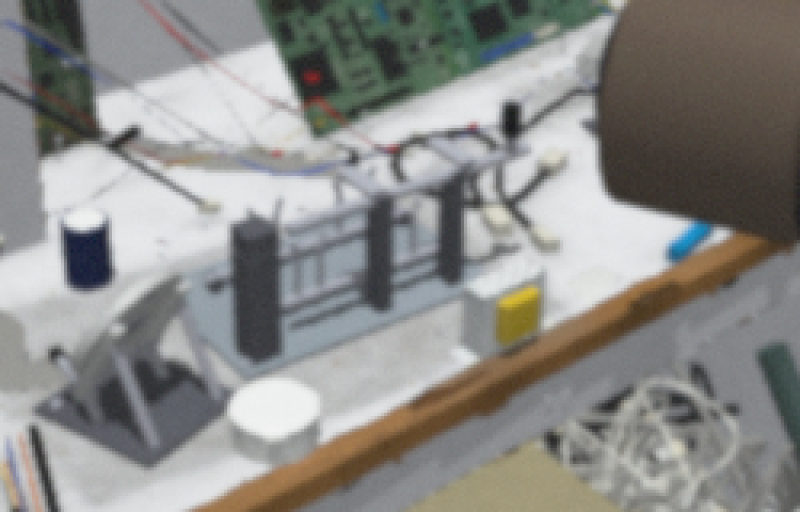

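```bash
cat > fit.py <<'E'
from h import *
from scipy.optimize import minimize
S=4  # render upscale
def box(a,b): return np.array([[x,y,z] for x in (a[0],b[0]) for y in (a[1],b[1]) for z in (a[2],b[2])])/1000.
def cyl(c,ax,r,l):
    ax=np.array(ax,float);ax/=np.linalg.norm(ax);u=np.cross(ax,[.3,.5,.8]);u/=np.linalg.norm(u);v=np.cross(ax,u)
    t=np.linspace(0,2*np.pi,48)[:,None]; ring=r*(np.cos(t)*u+np.sin(t)*v)
    return np.vstack([np.array(c)+ring+ax*l/2,np.array(c)+ring-ax*l/2])
def disc(q,T): # q=x,y,z,azimuth of upward face normal,tilt
    n=[np.cos(q[3])*np.cos(q[4]),np.sin(q[3])*np.cos(q[4]),np.sin(q[4])]
    return [cyl(q[:3],n,.045,T)]
RACK=[box((-76,-94,0),(60,118,6)),box((-67,86,6),(-49,110,105)),box((-63,-5,6),(-53,5,93)),box((-63,-67,6),(-53,-57,93)),
 cyl([-.058,-.03,.093],[0,1,0],.005,.2),cyl([-.058,-.124,.12],[0,0,1],.008,.024)]
def place(parts,q):
    c,s=np.cos(q[2]),np.sin(q[2]);R=np.array([[c,-s,0],[s,c,0],[0,0,1]])
    return [P@R.T+[q[0],q[1],0] for P in parts]
def sil(p,parts):
    m=np.zeros((480*S,640*S),np.uint8)
    for P in parts:
        h=cv2.convexHull(((proj(p,P)+.5)*S).astype(np.float32)); cv2.fillConvexPoly(m,np.round(h*16-8).astype(np.int32),1,shift=4)
    return cv2.resize(m.astype(np.float32),(640,480),interpolation=cv2.INTER_AREA)
def cost(views,parts):
    r=0
    for p,m in views:
        s=sil(p,parts); r+=1-np.minimum(s,m).sum()/np.maximum(s,m).sum()
    return r/len(views)
def fit(views,f,q0,step):
    q0=np.array(q0,float)
    for _ in range(2):
        sx=np.vstack([q0]+[q0+d for d in np.diag(step)])
        r=minimize(lambda q:cost(views,f(q)),q0,method='Nelder-Mead',options=dict(initial_simplex=sx,maxfev=150,xatol=1e-4,fatol=1e-4)); q0=r.x; step=np.array(step)/3
    return r.x,r.fun
def tr(p,n,near=None):
    r=eyes.trace(p,n)
    if near is not None: r=[q for q in r if np.hypot(q['box'][0]*640-near[0],q['box'][1]*480-near[1])<30]
    return r[0]['mask'].astype(np.float32) if r else None
E
python3 - <<'E'
from fit import *
s=arm.state(); print(np.round(s['ee_rot'],3).tolist(),s['width'])
top=eyes.get_image('top'); sc=eyes.get_image('scene')
m1=tr(top,'thin_disc',(170,261)); m2=tr(sc,'thin_disc',(229,292)); m3=tr(top,'thick_disc',(446,241))
mr=tr(top,'rack'); mrs=tr(sc,'rack',(301,267))
print([None if m is None else m.sum() for m in (m1,m2,m3,mr,mrs)])
rad=np.deg2rad
v=[(p,m) for p,m in((top,m1),(sc,m2)) if m is not None]
best={}
for a in (75,-15,-105,165,15,195) if 0 else (0,180,30,210,-30,150):
    for T in (.008,.016):
        q,c=fit(v,lambda q:disc(list(q)+[rad(30)],T),[.48,.18,.06,rad(a)],[.01,.01,.01,.2]); print('L',a,T,np.round(q[:3],4),round(np.rad2deg(q[3])),round(c,3))
z=.06
for a in (0,180,30,210,-30,150):
    for T in (.008,.016):
        q,c=fit([(top,m3)],lambda q:disc([q[0],q[1],z,q[2],rad(30)],T),[.53,-.36,rad(a)],[.01,.01,.2]); print('R',a,T,np.round(q[:2],4),round(np.rad2deg(q[2])),round(c,3))
vr=[(p,m) for p,m in((top,mr),(sc,mrs)) if m is not None]
q,c=fit(vr,lambda q:place(RACK,q),[.515,-.025,-.08],[.01,.01,.1]); print('rack',np.round(q,4),c)
q2,c=fit(vr[:1],lambda q:place(RACK,q),[.515,-.025,-.08],[.01,.01,.1]); print('rack top',np.round(q2,4),c)
# overlay
im=top['img'][:,:,::-1].copy(); big=cv2.resize(im[170:320,140:480],None,fx=2.3,fy=2.3,interpolation=3)
for P in place(RACK,q):
    h=cv2.convexHull(proj(top,P).astype(np.float32))[:,0]
    cv2.polylines(big,[np.int32((h-[140,170]+.5)*2.3)],True,(0,0,255),1)
cv2.imwrite('pics/ov1.png',big)
E
```

```text
[[0.0, 0.896, 0.444], [-0.0, 0.444, -0.896], [-1.0, 0.0, 0.0]] 0.9987227955449293
[np.float32(769.0), np.float32(392.0), np.float32(923.0), np.float32(6970.0), np.float32(4047.0)]
L 0 0.008 [0.4899 0.1803 0.0648] 17 0.205
L 0 0.016 [0.4905 0.1801 0.0648] 25 0.302
L 180 0.008 [0.488  0.1813 0.058 ] 196 0.565
L 180 0.016 [0.4865 0.1792 0.0608] 189 0.598
L 30 0.008 [0.4897 0.1803 0.0649] 17 0.205
L 30 0.016 [0.4899 0.1805 0.0654] 25 0.301
L 210 0.008 [0.4882 0.1813 0.0596] 196 0.565
L 210 0.016 [0.4869 0.1792 0.0612] 189 0.599
L -30 0.008 [0.4899 0.1803 0.0648] 17 0.205
L -30 0.016 [0.4897 0.1805 0.0652] 25 0.302
L 150 0.008 [0.4876 0.1811 0.0583] 195 0.566
L 150 0.016 [0.4865 0.1791 0.0613] 189 0.598
R 0 0.008 [ 0.5314 -0.3614] -7 0.184
R 0 0.016 [ 0.5327 -0.3607] -15 0.053
R 180 0.008 [ 0.5309 -0.3605] 159 0.309
R 180 0.016 [ 0.5309 -0.3608] 165 0.358
R 30 0.008 [ 0.5318 -0.3613] -7 0.184
R 30 0.016 [ 0.5327 -0.3608] -15 0.053
R 210 0.008 [ 0.5306 -0.3607] 159 0.309
R 210 0.016 [ 0.5302 -0.36  ] 166 0.358
R -30 0.008 [ 0.5319 -0.3614] -7 0.183
R -30 0.016 [ 0.5327 -0.3608] -15 0.054
R 150 0.008 [ 0.5305 -0.3604] 159 0.308
R 150 0.016 [ 0.5306 -0.3605] 164 0.358
rack [ 0.5297 -0.0132 -0.081 ] 0.10588473081588745
rack top [ 0.5289 -0.0122 -0.0865] 0.037793874740600586
```

View pics/ov1.png

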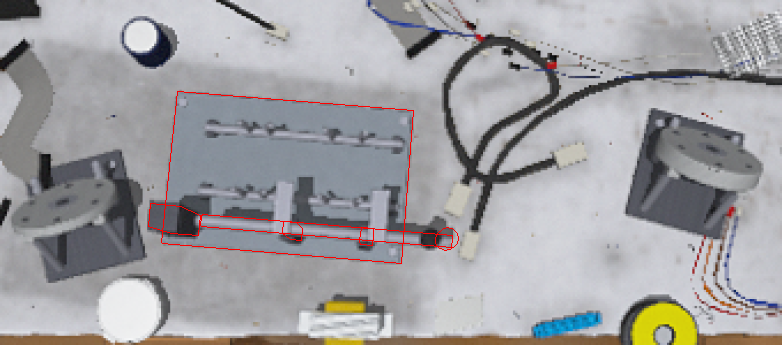

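```bash
python3 - <<'E'
from fit import *
top=eyes.get_image('top'); sc=eyes.get_image('scene')
np.save('top.npy',top,allow_pickle=True)
q=[.5289,-.0122,-.0865]
def dots(p,x0,y0,w,h,k):
    b=cv2.resize(p['img'][y0:y0+h,x0:x0+w,::-1].copy(),None,fx=k,fy=k,interpolation=3)
    def d(P,col):
        for u in proj(p,place([np.array(P)/1000.],q)[0]): cv2.circle(b,tuple(np.int32((u-[x0,y0]+.5)*k)),2,col,-1)
    d([[-76,-94,6],[60,-94,6],[60,118,6],[-76,118,6]],(0,0,255))
    d([[x,y,105] for x in(-67,-49) for y in (86,110)],(0,255,0))
    d(np.vstack([cyl([-58,-124,132],[0,0,1],8,.001)]),(255,0,0))
    d([[x,y,6] for x in (-28,28) for y in (-85,85)],(255,0,255))
    d([[-21,y,103] for y in (-14,0,-90,-76)],(0,255,255))
    d([[x,y+s,63] for x in (-28,28) for y,h in ((38,9),(-38,13)) for s in (h,-h)],(0,128,255))
    return b
a=dots(top,198,205,145,90,5.4); c=dots(sc,235,215,130,100,4)
cv2.imwrite('pics/ov2.png',a); cv2.imwrite('pics/ov3.png',c)
E
```

```text
(no output)
```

View pics/ov2.png

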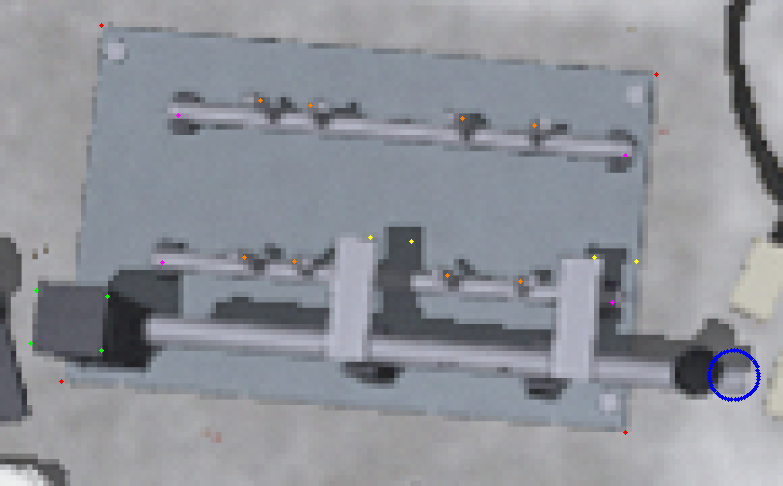

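Call:
play_rows(
  motion="0 0 0 0 -1;0 0 0 0 -1;0 0 0 0 -1;0 0 0 0 -1;0 0 0 0 -1;0 0 0 0 -1;0 0 0 0 -1;0 0 0 0 -1;0 0 0 0 -0.5",
  squeeze=20,
)

```text
t: 2.45
tool_pos: [0.2773, -0.5601, 0.2393]
ee_rot: [[-0.0, 0.255, 0.967], [0.0, 0.967, -0.255], [-1.0, 0.0, -0.0]]
wrist_force: [-0.4, -1.1, -0.3]
width: 0.499
```

Call:
play_rows(
  motion="0 0 1 0.685 0;0 0 1 0.685 0;0 0 1 0.685 0;0 0 1 0.685 0;0 0 1 0.685 0;0 0 1 0.685 0;0 0 1 0.685 0;0 0 1 0.685 0;0 0 1 0.685 0;0 0 1 0.685 0;0 0 1 0.685 0;0 0 1 0.685 0",
)

```text
t: 3.65
tool_pos: [0.4988, -0.37, 0.2393]
ee_rot: [[0.0, 0.258, 0.966], [-0.0, 0.966, -0.258], [-1.0, -0.0, 0.0]]
wrist_force: [0.3, 0.4, 0.2]
width: 0.495
```

```bash
cat > st.py <<'E'
from h import *
def go(tx,ty):
    s=arm.state(); R=np.array(s['ee_rot']); p=np.array(s['tool_pos'])
    print('t',round(s['t'],1),'tcp',np.round(p,4),'az z',round(np.degrees(np.arctan2(R[1,2],R[0,2])),2),'w',round(s['width']*85,1),'F',np.round(s['wrist_force'],1),'q',np.round(s['joint_pos'],2))
    if tx is not None:
        d=R.T@[tx-p[0],ty-p[1],0]; print('shift y,z rows',np.round(d[1:]/.02,2))
if __name__=='__main__':
    import sys; a=[float(v) for v in sys.argv[1:]]; go(*(a or [None,None]))
E
python3 st.py .5165 -.3544
python3 - <<'E'
from fit import *
top=eyes.get_image('top'); sc=eyes.get_image('scene')
c=[eyes.search_frame(sc,n) for n in('thick_disc','thin_disc')]; print([[ (round(q['score'],2),np.round(np.array(q['box'])*[640,480,640,480])) for q in r] for r in c])
m=tr(top,'thick_disc',(446,241)); print(m is not None and m.sum())
E
```

```text
t 3.6 tcp [ 0.4988 -0.37    0.2393] az z -14.95 w 42.0 F [0.3 0.4 0.2] q [-0.71  0.3   1.64 -0.    1.2  -0.45]
shift y,z rows [0.98 0.65]
[[], [(0.89, array([230., 291.,  34.,  34.]))]]
926.0
```

Call:
play_rows(
  motion="0 0 0.98 0.65 0;0 1 0 0 0;0 1 0 0 0;0 1 0 0 0;0 1 0 0 0;0 1 0 0 0;0 0.5 0 0 0;0 0.5 0 0 0;0 0 0 0 0",
)

```text
t: 4.8
tool_pos: [0.5146, -0.355, 0.118]
ee_rot: [[-0.002, 0.259, 0.966], [0.001, 0.966, -0.259], [-1.0, 0.001, -0.002]]
wrist_force: [-0.9, 1.5, 0.6]
width: 0.501
```

```bash
python3 st.py .5165 -.3544
python3 - <<'E'
from fit import *
sc=eyes.get_image('scene');top=eyes.get_image('top')
o=[]
for p in (sc,top):
    s=arm.state(); u=proj(p,np.array(s['tool_pos']))[0]; print(u)
    x,y=np.int32(u); x0=max(0,min(x-40,560));y0=max(y-35,0); o.append(cv2.resize(p['img'][y0:y0+75,x0:x0+80,::-1].copy(),(400,375),interpolation=3))
cv2.imwrite('pics/g1.png',np.hstack(o))
E
```

```text
t 4.8 tcp [ 0.5146 -0.355   0.118 ] az z -15.0 w 42.6 F [-0.9  1.5  0.6] q [-0.67  0.44  1.72 -0.    0.99 -0.41]
shift y,z rows [0.05 0.08]
[400.0637302  194.20732551]
[455.87511685 243.56335015]
```

View pics/g1.png

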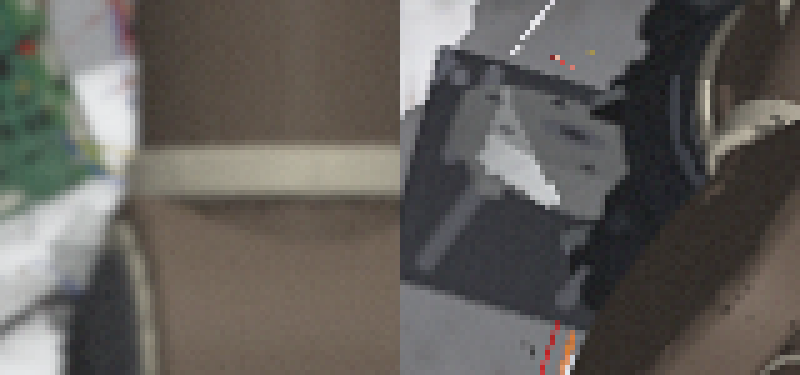

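Call:
play_rows(
  motion="0 0.4 0.05 0.08 0;0 0.4 0 0 0;0 0.4 0 0 0;0 0 0 0 0",
)

```text
t: 5.3
tool_pos: [0.5164, -0.3536, 0.0934]
ee_rot: [[-0.003, 0.258, 0.966], [0.002, 0.966, -0.258], [-1.0, 0.001, -0.003]]
wrist_force: [-0.0, 0.5, -0.3]
width: 0.498
```

Call:
play_rows(
  motion="0.25 0 0 0 0;0.3 0 0 0 0;0.35 0 0 0 0;0.4 0 0 0 0;0.45 0 0 0 0;0.5 0 0 0 0;0.5 0 0 0 0",
  squeeze=20,
)

```text
t: 6.0
tool_pos: [0.5183, -0.355, 0.0969]
ee_rot: [[0.002, 0.258, 0.966], [-0.001, 0.966, -0.258], [-1.0, -0.0, 0.002]]
wrist_force: [-1.2, 1.5, 5.7]
width: 0.269
```

Call:
play_rows(
  motion="0.6 -0.2 0 0 0;0.7 -0.2 0 0 0;1 -0.2 0 0 0;1 -0.2 0 0 0;1 -0.2 0 0 0;1 -0.2 0 0 0;1 0 0 0 0",
)

```text
t: 6.7
tool_pos: [0.5176, -0.3547, 0.12]
ee_rot: [[0.0, 0.258, 0.966], [-0.0, 0.966, -0.258], [-1.0, -0.0, 0.0]]
wrist_force: [2.3, -0.8, -0.2]
width: 0.229
```

Call:
play_rows(
  motion="1 -0.3 0 0 0;1 -0.3 0 0 0;1 -0.3 0 0 0;1 -0.5 0 0 0;1 -0.5 0 0 0;1 -0.5 0 0 0;1 -1 0 0 0;1 -1 0 0 0;1 -1 0 0 0;1 0 0 0 0",
)

```text
t: 7.7
tool_pos: [0.519, -0.3559, 0.2315]
ee_rot: [[0.005, 0.258, 0.966], [-0.004, 0.966, -0.258], [-1.0, -0.003, 0.006]]
wrist_force: [0.9, -0.4, -1.8]
width: 0.182
```

```bash
python3 st.py
python3 - <<'E'
from fit import *
sc=eyes.get_image('scene');top=eyes.get_image('top')
for p in(sc,top):
    r=eyes.search_frame(p,'thick_disc'); print([(round(q['score'],2),np.round(np.array(q['box'])*[640,480,640,480])) for q in r])
cv2.imwrite('pics/g2.png',np.hstack([cv2.resize(sc['img'][130:280,340:500,::-1],(400,375)),cv2.resize(top['img'][200:290,390:490,::-1],(400,375))]))
E
```

```text
t 7.7 tcp [ 0.519  -0.3559  0.2315] az z -14.95 w 15.5 F [ 0.9 -0.4 -1.8] q [-0.67  0.32  1.64 -0.    1.18 -0.41]
[(0.52, array([386., 167.,   1.,   9.]))]
[(0.66, array([462., 235.,  37.,  24.]))]
```

View pics/g2.png

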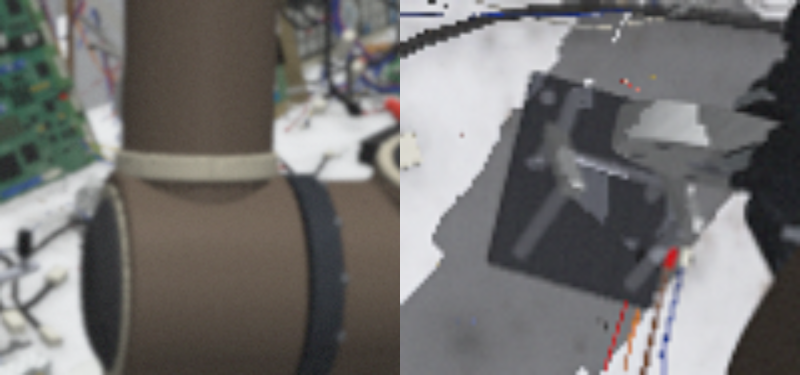

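Call:
play_rows(
  motion="1 -0.5 0 0 1;1 -0.3 0 0 1;1 0 0 0 1;1 0 0 0 1;1 0 0 0 1;1 0 0 0 1;1 0 0 0 1;1 0 0 0 1;1 0 0 0 1;1 0 0 0 1;1 0 0 0 1;1 0 0 0 1",
  squeeze=50,
)

```text
t: 9.1
tool_pos: [0.5165, -0.3538, 0.2411]
ee_rot: [[-0.003, 0.994, 0.105], [0.002, 0.106, -0.994], [-1.0, -0.003, -0.003]]
wrist_force: [-0.9, -0.7, -2.4]
width: 0.167
```

Call:
play_rows(
  motion="1 0 0 0 1;1 0 0 0 0.96;1 0 -0.1 -1 0;1 0 -0.1 -1 0;1 0 -0.1 -1 0;1 0 -0.1 -1 0;1 0 -0.1 -1 0;1 0 -0.1 -1 0;1 0 -0.1 -1 0;1 0 -0.1 -1 0;1 0 -0.1 -1 0;1 0 -0.1 -1 0",
)

```text
t: 10.3
tool_pos: [0.5146, -0.1515, 0.2435]
ee_rot: [[0.001, 0.996, -0.085], [-0.0, -0.085, -0.996], [-1.0, 0.001, 0.0]]
wrist_force: [0.4, -0.0, -3.3]
width: 0.167
```

Call:
play_rows(
  motion="1 0 0 -1 0;1 0 0 -1 0;1 0 0 -1 0;1 0 0 -1 0;1 0 0 -0.6 0;1 0 0 -0.5 0;1 0 0 0 0;1 0 0 0 0",
)

```text
t: 11.1
tool_pos: [0.5236, -0.0521, 0.2433]
ee_rot: [[0.0, 0.996, -0.086], [-0.001, -0.086, -0.996], [-1.0, 0.0, 0.001]]
wrist_force: [0.8, -0.2, -2.2]
width: 0.174
```

```bash
python3 st.py .5256 -.0501
python3 - <<'E'
from fit import *
sc=eyes.get_image('scene');top=eyes.get_image('top')
s=arm.state();T=np.array(s['tool_pos']);R=np.array(s['ee_rot']);print(R.round(3).tolist())
for n in('thick_disc','thin_disc'):
  for p in(sc,top):
    r=eyes.search_frame(p,n); print(n,[(round(q['score'],2),np.round(np.array(q['box'])*[640,480,640,480])) for q in r])
r=eyes.trace(sc,'thick_disc')
u=proj(sc,T)[0].astype(int);print(u)
x0,y0=u-[60,40];b=cv2.resize(sc['img'][y0:y0+115,x0:x0+150,::-1].copy(),None,fx=5.2,fy=5.2,interpolation=3)
P=cyl(T+R@[.031,0,0],R[:,2],.045,.016)
for w in (proj(sc,P)-[x0,y0]+.5)*5.2: cv2.circle(b,tuple(np.int32(w)),1,(0,0,255),-1)
cv2.imwrite('pics/g3.png',b)
E
```

```text
t 11.1 tcp [ 0.5236 -0.0521  0.2433] az z -94.91 w 14.8 F [ 0.8 -0.2 -2.2] q [-0.18  0.11  1.86 -0.    1.17  1.48]
shift y,z rows [ 0.09 -0.11]
[[0.0, 0.996, -0.087], [-0.001, -0.087, -0.996], [-1.0, 0.0, 0.001]]
thick_disc [(0.69, array([306., 191.,  27.,  38.])), (0.51, array([301., 266., 100.,  83.]))]
thick_disc [(0.58, array([287., 251.,  10.,  16.]))]
thin_disc [(0.55, array([227., 291.,  36.,  32.]))]
thin_disc [(0.57, array([166., 261.,  43.,  25.])), (0.29, array([270., 247., 131.,  71.]))]
[308 174]
```

View pics/g3.png

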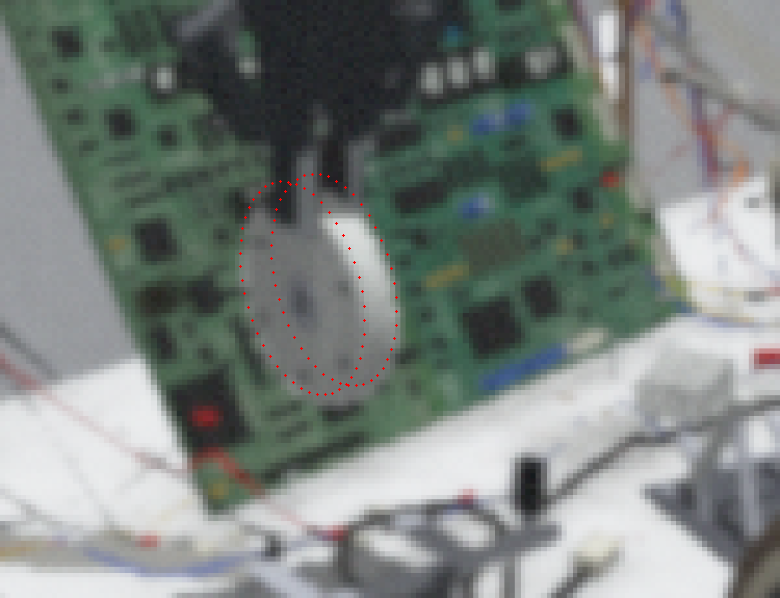

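Call:
play_rows(
  motion="1 0 0.09 -0.11 0;1 0.7 0 0 0;1 0.7 0 0 0;1 0.7 0 0 0;1 0.7 0 0 0;1 0.7 0 0 0;1 0.6 0 0 0;1 0.2 0 0 0;1 0 0 0 0;1 0 0 0 0",
)

```text
t: 12.45
tool_pos: [0.5261, -0.05, 0.1577]
ee_rot: [[0.001, 0.996, -0.086], [-0.0, -0.086, -0.996], [-1.0, 0.001, 0.0]]
wrist_force: [0.2, 1.2, -2.2]
width: 0.169
```

```bash
python3 st.py .5256 -.0501
python3 - <<'E'
from fit import *
sc=eyes.get_image('scene');top=eyes.get_image('top')
s=arm.state();T=np.array(s['tool_pos']);R=np.array(s['ee_rot'])
P=cyl(T+R@[.0335,0,0],R[:,2],.045,.016)
o=[]
for p,x0,y0,w,h in((sc,255,195,105,105),(top,235,210,90,90)):
    k=400/w; b=cv2.resize(p['img'][y0:y0+h,x0:x0+w,::-1].copy(),None,fx=k,fy=k,interpolation=3)
    for w_ in (proj(p,P)-[x0,y0]+.5)*k: cv2.circle(b,tuple(np.int32(w_)),1,(0,0,255),-1)
    L=place([np.array([[x,y,z] for x in(-28,28) for y in(-49.0,-27.0,29,47) for z in (20,63)])/1000],[.5289,-.0122,-.0865])[0]
    for w_ in (proj(p,L)-[x0,y0]+.5)*k: cv2.circle(b,tuple(np.int32(w_)),1,(255,0,255),-1)
    o.append(b[:400,:400])
cv2.imwrite('pics/g4.png',np.hstack(o))
E
```

```text
t 12.4 tcp [ 0.5261 -0.05    0.1577] az z -94.94 w 14.4 F [ 0.2  1.2 -2.2] q [-0.18  0.22  1.93  0.    0.99  1.48]
shift y,z rows [-0.03  0.01]
```

View pics/g4.png

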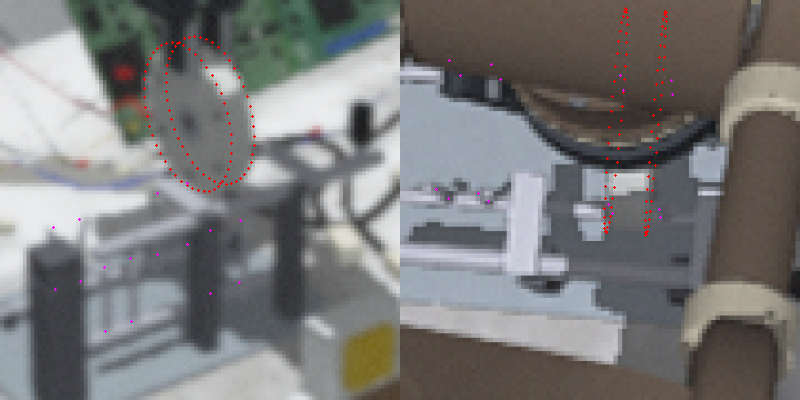

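Call:
play_rows(
  motion="1 0.25 0 0 0;1 0.25 0 0 0;1 0.25 0 0 0;1 0.25 0 0 0;1 0.25 0 0 0;1 0.25 0 0 0;1 0.25 0 0 0;1 0 0 0 0",
)

```text
t: 13.35
tool_pos: [0.5248, -0.0497, 0.1213]
ee_rot: [[-0.002, 0.996, -0.086], [0.0, -0.086, -0.996], [-1.0, -0.002, -0.0]]
wrist_force: [0.6, -0.4, -2.4]
width: 0.167
```

Call:
play_rows(
  motion="1 0.2 0 0 0;1 0.2 0 0 0;1 0.2 0 0 0;1 0.2 0 0 0;1 0.2 0 0 0;1 0 0 0 0",
)

```text
t: 13.95
tool_pos: [0.5249, -0.0498, 0.1015]
ee_rot: [[-0.002, 0.996, -0.086], [0.0, -0.086, -0.996], [-1.0, -0.002, -0.0]]
wrist_force: [0.8, -0.1, -2.2]
width: 0.169
```

```bash
python3 st.py .5256 -.0501
```

```text
t 13.9 tcp [ 0.5249 -0.0498  0.1015] az z -94.94 w 14.4 F [ 0.8 -0.1 -2.2] q [-0.18  0.3   1.96  0.    0.88  1.48]
shift y,z rows [0.04 0.01]
```

No contact; the disc is inside the tines by now. Continue gently.

Call:
play_rows(
  motion="1 0.15 0 0 0;1 0.15 0 0 0;1 0.15 0 0 0;1 0 0 0 0",
)

```text
t: 14.35
tool_pos: [0.526, -0.05, 0.0945]
ee_rot: [[0.0, 0.996, -0.086], [-0.0, -0.086, -0.996], [-1.0, 0.0, 0.0]]
wrist_force: [-3.2, 0.4, 4.9]
width: 0.169
```

Call:
play_rows(
  motion="1 0.1 0 0 0;1 0.1 0 0 0;1 0 0 0 0",
)

```text
t: 14.65
tool_pos: [0.5264, -0.0501, 0.0942]
ee_rot: [[-0.001, 0.996, -0.086], [-0.0, -0.086, -0.996], [-1.0, -0.001, 0.0]]
wrist_force: [-9.8, 1.6, 26.8]
width: 0.168
```

Call:
play_rows(
  motion="1 -0.15 -0.15 0 0;1 0 0 0 0",
)

```text
t: 14.85
tool_pos: [0.5238, -0.0498, 0.0935]
ee_rot: [[0.003, 0.996, -0.086], [-0.001, -0.086, -0.996], [-1.0, 0.003, 0.0]]
wrist_force: [0.7, -0.4, -0.6]
width: 0.168
```

```bash
python3 st.py .5256 -.0501
python3 - <<'E'
from fit import *
sc=eyes.get_image('scene')
s=arm.state();T=np.array(s['tool_pos']);R=np.array(s['ee_rot'])
x0,y0,w,h=255,195,105,105;k=5.7
b=cv2.resize(sc['img'][y0:y0+h,x0:x0+w,::-1].copy(),None,fx=k,fy=k,interpolation=3)
P=cyl(T+R@[.0375,0,0],R[:,2],.045,.016)
for w_ in (proj(sc,P)-[x0,y0]+.5)*k: cv2.circle(b,tuple(np.int32(w_)),1,(0,0,255),-1)
cv2.imwrite('pics/g5.png',b)
E
```

```text
t 14.8 tcp [ 0.5238 -0.0498  0.0935] az z -94.94 w 14.3 F [ 0.7 -0.4 -0.6] q [-0.18  0.31  1.97  0.    0.86  1.48]
shift y,z rows [0.09 0.01]
```

View pics/g5.png

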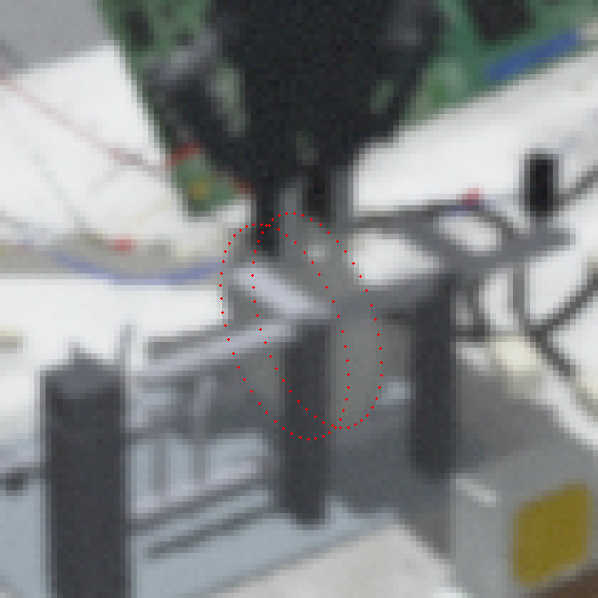

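Call:
play_rows(
  motion="1 0.1 0 0 0;1 0 0 0 0",
)

```text
t: 15.1
tool_pos: [0.5242, -0.0499, 0.0932]
ee_rot: [[0.002, 0.996, -0.086], [-0.0, -0.086, -0.996], [-1.0, 0.002, 0.0]]
wrist_force: [-4.8, 1.2, 17.6]
width: 0.173
```

Call:
play_rows(
  motion="1 0.1 0 0 0;1 0 0 0 0",
)

```text
t: 15.3
tool_pos: [0.5245, -0.0499, 0.093]
ee_rot: [[0.001, 0.996, -0.086], [-0.0, -0.086, -0.996], [-1.0, 0.001, 0.0]]
wrist_force: [-10.0, 1.7, 30.1]
width: 0.17
```

Call:
play_rows(
  motion="1 -0.2 -0.15 0 0;1 0 0 0 0;1 0.1 0 0 0;1 0 0 0 0",
)

```text
t: 15.7
tool_pos: [0.5235, -0.05, 0.0931]
ee_rot: [[0.007, 0.996, -0.086], [-0.001, -0.086, -0.996], [-1.0, 0.007, 0.001]]
wrist_force: [-0.1, 0.5, 14.6]
width: 0.169
```

Call:
play_rows(
  motion="1 0.1 0 0 0;1 0 0 0 0",
)

```text
t: 15.9
tool_pos: [0.5238, -0.0501, 0.093]
ee_rot: [[0.007, 0.996, -0.086], [-0.001, -0.086, -0.996], [-1.0, 0.007, 0.001]]
wrist_force: [-3.9, 1.2, 26.5]
width: 0.166
```

Call:
play_rows(
  motion="1 -0.12 0 0 0;0.7 0 0 0 0;0.5 0 0 0 0;0.35 0 0 0 0;0.3 0 0 0 0;0.3 -0.3 0 0 0;0.3 -0.6 0 0 0;0.3 -1 0 0 0;0.3 -1 0 0 0;0.3 -1 0 0 0;0.3 -1 0 0 0;0.3 -1 0 0 0",
  squeeze=20,
)

```text
t: 17.1
tool_pos: [0.5197, -0.0494, 0.2105]
ee_rot: [[0.001, 0.996, -0.086], [-0.0, -0.086, -0.996], [-1.0, 0.001, 0.0]]
wrist_force: [-0.2, -0.7, -0.0]
width: 0.347
```

```bash
python3 st.py
python3 - <<'E'
from fit import *
top=eyes.get_image('top');sc=eyes.get_image('scene')
for p in(sc,top):
    r=eyes.search_frame(p,'thick_disc'); print([(round(q['score'],2),np.round(np.array(q['box'])*[640,480,640,480])) for q in r])
# thin disc refit
m1=tr(top,'thin_disc',(170,261)); m2=tr(sc,'thin_disc',(229,292))
np.savez('thin.npz',m1=m1,m2=m2)
for v in ([(top,m1),(sc,m2)],[(top,m1)]):
    q,c=fit(v,lambda q:disc([*q[:2],.0648,q[2],np.deg2rad(30)],.008),[.49,.18,.3],[.01,.01,.2]); print(np.round(q,4),np.rad2deg(q[2]),c)
o=[]
q3=q
P=disc([*q[:2],.0648,q[2],np.deg2rad(30)],.008)[0]
for p,m,x0,y0 in((sc,m2,195,255),(top,m1,135,225)):
    k=5; b=cv2.resize(p['img'][y0:y0+75,x0:x0+80,::-1].copy(),None,fx=k,fy=k,interpolation=3)
    for w_ in (proj(p,P)-[x0,y0]+.5)*k: cv2.circle(b,tuple(np.int32(w_)),1,(0,0,255),-1)
    o.append(b)
D=place([np.array([[0,-38,54.5]])/1000],[.5289,-.0122,-.0865])[0][0]; print('slot',D)
x0,y0=255,195;b=cv2.resize(sc['img'][y0:y0+75,x0:x0+80,::-1].copy(),None,fx=5,fy=5,interpolation=3)
for w_ in (proj(sc,cyl(D,[.0864,.9963,0],.045,.016))-[x0,y0]+.5)*5: cv2.circle(b,tuple(np.int32(w_)),1,(0,0,255),-1)
cv2.imwrite('pics/g6.png',cv2.resize(np.hstack(o+[b]),(800,250)))
E
```

```text
t 17.1 tcp [ 0.5197 -0.0494  0.2105] az z -94.94 w 29.5 F [-0.2 -0.7 -0. ] q [-0.18  0.14  1.9  -0.    1.1   1.48]
[(0.78, array([308., 252.,  24.,  35.]))]
[(0.69, array([197., 189.,  15.,  20.])), (0.44, array([287., 257.,  10.,  19.]))]
[0.4904 0.181  0.3168] 18.149958891596526 0.21146881580352783
[0.4903 0.1813 0.3098] 17.752484152509524 0.1059834361076355
slot [ 0.5256171  -0.05005793  0.0545    ]
```

View pics/g6.png

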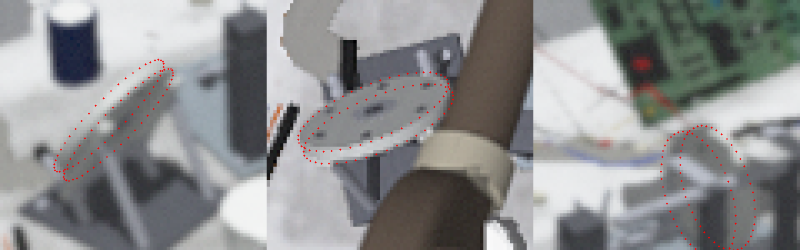

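Call:
play_rows(
  motion="0.1 -0.5 0 0 -1;0 0 0 0 -1;0 0 0 0 -1;0 0 0 0 -1;0 0 0 0 -1;0 0 0 0 -1;0 0 0 0 -1;0 0 0 0 -1;0 0 0 0 -1;0 0 0 0 -1;0 0 0 0 -1;0 0 0 0 -1",
)

```text
t: 18.6
tool_pos: [0.5185, -0.0492, 0.2169]
ee_rot: [[-0.003, 0.438, 0.899], [0.001, 0.899, -0.438], [-1.0, -0.001, -0.003]]
wrist_force: [0.4, 0.4, 0.2]
width: 0.497
```

Call:
play_rows(
  motion="0 0 0 0 -1;0 0 0 0 -1;0 0 0 0 -1;0 0 0 0 -1;0 0 0 0 -1;0 0 0 0 -1;0 0 0 0 -1;0 0 0 0 -0.67;0 0 1 0.1 0;0 0 1 0.1 0;0 0 1 0.1 0;0 0 1 0.1 0",
)

```text
t: 19.8
tool_pos: [0.5015, 0.0299, 0.217]
ee_rot: [[-0.003, -0.305, 0.952], [0.0, 0.952, 0.305], [-1.0, 0.001, -0.003]]
wrist_force: [-0.0, 0.4, -0.2]
width: 0.501
```

Call:
play_rows(
  motion="0 0 1 0.1 0;0 0 1 0.1 0;0 0 1 0.1 0;0 0 1 0.1 0;0 0 1 0.1 0;0 0 1 0.1 0;0 0 0.8 0.1 0;0 0 0.4 0.1 0;0 0 0 0 0;0 0 0 0 0",
)

```text
t: 20.8
tool_pos: [0.4738, 0.1708, 0.218]
ee_rot: [[-0.001, -0.305, 0.952], [-0.001, 0.952, 0.305], [-1.0, -0.0, -0.001]]
wrist_force: [-0.6, 0.8, 0.1]
width: 0.502
```

```bash
python3 st.py .475 .1761
```

```text
t 20.8 tcp [0.4738 0.1708 0.218 ] az z 17.78 w 42.7 F [-0.6  0.8  0.1] q [ 0.26  0.1   1.93 -0.    1.11 -0.05]
shift y,z rows [0.23 0.14]
```

Call:
play_rows(
  motion="0 0 0.23 0.14 0;0 1 0 0 0;0 1 0 0 0;0 1 0 0 0;0 1 0 0 0;0 0.5 0 0 0;0 0.5 0 0 0;0 0.5 0 0 0;0 0 0 0 0;0 0 0 0 0",
)

```text
t: 21.8
tool_pos: [0.4757, 0.1766, 0.1089]
ee_rot: [[0.0, -0.305, 0.952], [0.0, 0.952, 0.305], [-1.0, 0.0, 0.0]]
wrist_force: [0.5, 0.1, -0.2]
width: 0.499
```

```bash
python3 st.py .475 .1761
```

```text
t 21.8 tcp [0.4757 0.1766 0.1089] az z 17.76 w 42.4 F [ 0.5  0.1 -0.2] q [ 0.27  0.26  2.    0.    0.88 -0.04]
shift y,z rows [-0.01 -0.04]
```

Call:
play_rows(
  motion="0 0.4 0 0 0;0 0.4 0 0 0;0 0.25 0 0 0;0 0 0 0 0;0.25 0 0 0 0;0.35 0 0 0 0;0.45 0 0 0 0;0.5 0 0 0 0;0.55 0 0 0 0;0.6 0 0 0 0;0.6 0 0 0 0",
  squeeze=20,
)

```text
t: 22.9
tool_pos: [0.4779, 0.1771, 0.0899]
ee_rot: [[0.005, -0.305, 0.952], [0.001, 0.952, 0.305], [-1.0, -0.0, 0.005]]
wrist_force: [-0.5, -1.4, 8.5]
width: 0.207
```

Call:
play_rows(
  motion="0.7 -0.2 0 0 0;0.8 -0.2 0 0 0;1 -0.2 0 0 0;1 -0.2 0 0 0;1 -0.2 0 0 0;1 -0.2 0 0 0;1 -0.3 0 0 0;1 -0.3 0 0 0;1 -0.3 0 0 0;1 -0.5 0 0 0;1 -0.5 0 0 0;1 0 0 0 0",
)

```text
t: 24.1
tool_pos: [0.4762, 0.1766, 0.1517]
ee_rot: [[0.002, -0.305, 0.952], [0.0, 0.952, 0.305], [-1.0, -0.0, 0.002]]
wrist_force: [4.5, -1.7, 2.8]
width: 0.089
```

Call:
play_rows(
  motion="1 -1 0 0 0;1 -1 0 0 0;1 -1 0 0 0;1 -1 0 0 0;1 0 0 0 0;1 0 0 0 0",
  squeeze=40,
)

```text
t: 24.7
tool_pos: [0.4735, 0.1762, 0.2285]
ee_rot: [[-0.004, -0.305, 0.952], [-0.001, 0.952, 0.305], [-1.0, 0.0, -0.004]]
wrist_force: [0.1, -0.1, -2.0]
width: 0.079
```

```bash
python3 st.py
```

```text
t 24.7 tcp [0.4735 0.1762 0.2285] az z 17.78 w 6.7 F [ 0.1 -0.1 -2. ] q [ 0.27  0.09  1.92  0.    1.14 -0.04]
```

Call:
play_rows(
  motion="1 -0.5 0 0 -1;1 -0.5 0 0 -1;1 0 0 0 -1;1 0 0 0 -1;1 0 0 0 -1;1 0 0 0 -1;1 0 0 0 -1;1 0 0 0 -1;1 0 0 0 -1;1 0 0 0 -1;1 0 0 0 -1;1 0 0 0 -0.74",
)

```text
t: 25.9
tool_pos: [0.4731, 0.176, 0.2469]
ee_rot: [[-0.006, -0.997, 0.083], [-0.002, 0.083, 0.997], [-1.0, 0.006, -0.002]]
wrist_force: [-0.3, 0.2, -0.8]
width: 0.083
```

Call:
play_rows(
  motion="1 0 -0.44 -0.9 0;1 0 -0.44 -0.9 0;1 0 -0.44 -0.9 0;1 0 -0.44 -0.9 0;1 0 -0.44 -0.9 0;1 0 -0.44 -0.9 0;1 0 -0.44 -0.9 0;1 0 -0.44 -0.9 0;1 0 0 0 0;1 0 0 0 0",
)

```text
t: 26.9
tool_pos: [0.5313, 0.027, 0.2475]
ee_rot: [[-0.005, -0.996, 0.088], [0.001, 0.088, 0.996], [-1.0, 0.005, 0.0]]
wrist_force: [0.1, 0.1, -1.5]
width: 0.09
```

```bash
python3 st.py .5322 .0257
python3 - <<'E'
from fit import *
sc=eyes.get_image('scene');top=eyes.get_image('top')
s=arm.state();T=np.array(s['tool_pos']);R=np.array(s['ee_rot'])
r=eyes.trace(sc,'thin_disc'); print([(round(q['score'],2),np.round(np.array(q['box'])*[640,480,640,480]),q['mask'].sum()) for q in r])
# fit with tip region excluded: mask-only below fingertips
u=proj(sc,T+R@[.012,0,0])[0]
def crop(m): m=m.copy(); m[:int(u[1])]=0; return m
best=[]
c=[q for q in r if abs(q['box'][0]*640-u[0])<25 and abs(q['box'][1]*480-u[1])<40]
if c:
    m=crop(c[0]['mask'].astype(np.float32))
    def co(q):
        s_=crop(sil(sc,[cyl(T+R@[q[0],q[1],0],R[:,2],.045,.008)])); return 1-np.minimum(s_,m).sum()/np.maximum(s_,m).sum()
    f=minimize(co,[.035,0],method='Nelder-Mead',options=dict(initial_simplex=[[.03,0],[.04,0],[.035,.006]])); print(f.x.round(4),f.fun)
x0,y0=np.int32(u)-[50,50];k=5
b=cv2.resize(sc['img'][y0:y0+110,x0:x0+110,::-1].copy(),None,fx=k,fy=k,interpolation=3)
q=f.x if c else [.035,0]
for w_ in (proj(sc,cyl(T+R@[q[0],q[1],0],R[:,2],.045,.008))-[x0,y0]+.5)*k: cv2.circle(b,tuple(np.int32(w_)),1,(0,0,255),-1)
cv2.imwrite('pics/g7.png',b)
E
```

```text
t 26.9 tcp [0.5313 0.027  0.2475] az z 84.96 w 7.6 F [ 0.1  0.1 -1.5] q [-0.03  0.12  1.84  0.    1.18 -1.51]
shift y,z rows [-0.05 -0.06]
[(0.7, array([276., 324.,  25.,  28.]), np.int64(674)), (0.58, array([277., 197.,  23.,  43.]), np.int64(743))]
[0.0306 0.0015] 0.050164759159088135
```

View pics/g7.png

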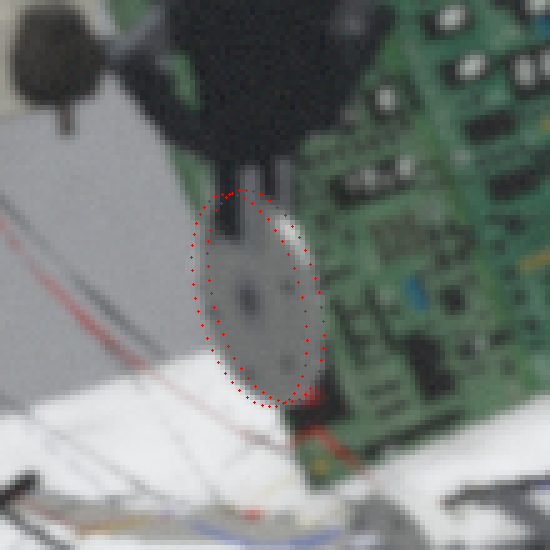

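Call:
play_rows(
  motion="1 0 -0.05 -0.06 0;1 0.7 0 0 0;1 0.7 0 0 0;1 0.7 0 0 0;1 0.7 0 0 0;1 0.7 0 0 0;1 0.7 0 0 0;1 0.2 0 0 0;1 0 0 0 0;1 0 0 0 0",
)

```text
t: 28.05
tool_pos: [0.5345, 0.0256, 0.1621]
ee_rot: [[0.001, -0.996, 0.087], [-0.0, 0.087, 0.996], [-1.0, -0.001, 0.0]]
wrist_force: [0.3, 0.7, -2.3]
width: 0.08
```

```bash
python3 st.py .5322 .0257
```

```text
t 28.1 tcp [0.5345 0.0256 0.1621] az z 85.02 w 6.8 F [ 0.3  0.7 -2.3] q [-0.03  0.23  1.91  0.    1.01 -1.52]
shift y,z rows [ 0.11 -0.01]
```

Call:
play_rows(
  motion="1 0.25 0.05 0 0;1 0.25 0 0 0;1 0.25 0 0 0;1 0.25 0 0 0;1 0.25 0 0 0;1 0.25 0 0 0;1 0.25 0 0 0;1 0 0 0 0",
)

```text
t: 28.85
tool_pos: [0.5322, 0.0258, 0.1257]
ee_rot: [[-0.002, -0.996, 0.087], [0.0, 0.087, 0.996], [-1.0, 0.002, -0.0]]
wrist_force: [-0.6, 0.4, -2.4]
width: 0.079
```

Call:
play_rows(
  motion="1 0.2 0 0 0;1 0.2 0 0 0;1 0.2 0 0 0;1 0.2 0 0 0;1 0.2 0 0 0;1 0.2 0 0 0;1 0 0 0 0",
)

```text
t: 29.55
tool_pos: [0.5323, 0.0258, 0.1019]
ee_rot: [[-0.002, -0.996, 0.087], [0.0, 0.087, 0.996], [-1.0, 0.002, -0.0]]
wrist_force: [0.4, 0.1, -2.5]
width: 0.081
```

```bash
python3 st.py .5322 .0257
```

```text
t 29.6 tcp [0.5323 0.0258 0.1019] az z 85.03 w 6.9 F [ 0.4  0.1 -2.5] q [-0.03  0.31  1.95  0.    0.89 -1.52]
shift y,z rows [ 0.01 -0.  ]
```

Call:
play_rows(
  motion="1 0.15 0 0 0;1 0.15 0 0 0;1 0.15 0 0 0;1 0 0 0 0",
)

```text
t: 29.95
tool_pos: [0.5324, 0.0258, 0.0931]
ee_rot: [[-0.001, -0.996, 0.087], [0.0, 0.087, 0.996], [-1.0, 0.001, -0.0]]
wrist_force: [0.2, -0.3, -1.7]
width: 0.077
```

Call:
play_rows(
  motion="1 0.1 0 0 0;1 0.1 0 0 0;1 0 0 0 0",
)

```text
t: 30.25
tool_pos: [0.5327, 0.0258, 0.0894]
ee_rot: [[-0.001, -0.996, 0.087], [0.0, 0.087, 0.996], [-1.0, 0.001, -0.0]]
wrist_force: [-0.2, -0.3, -2.1]
width: 0.083
```

Call:
play_rows(
  motion="1 0.1 0 0 0;1 0.1 0 0 0;1 0 0 0 0",
)

```text
t: 30.55
tool_pos: [0.5334, 0.0257, 0.0872]
ee_rot: [[0.0, -0.996, 0.087], [-0.0, 0.087, 0.996], [-1.0, -0.0, -0.0]]
wrist_force: [-3.9, -0.2, 7.2]
width: 0.081
```

```bash
python3 st.py .5322 .0257
```

```text
t 30.6 tcp [0.5334 0.0257 0.0872] az z 85.03 w 6.9 F [-3.9 -0.2  7.2] q [-0.03  0.34  1.95 -0.    0.86 -1.52]
shift y,z rows [ 0.06 -0.01]
```

Call:
play_rows(
  motion="1 -0.1 0.15 0 0;1 0 0 0 0;1 0.1 0 0 0;1 0.1 0 0 0;1 0 0 0 0",
)

```text
t: 31.05
tool_pos: [0.5317, 0.026, 0.086]
ee_rot: [[0.003, -0.996, 0.087], [-0.0, 0.087, 0.996], [-1.0, -0.003, 0.0]]
wrist_force: [-2.1, -0.2, 11.4]
width: 0.083
```

Call:
play_rows(
  motion="1 0.1 0 0 0;1 0 0 0 0",
)

```text
t: 31.25
tool_pos: [0.532, 0.026, 0.0858]
ee_rot: [[0.002, -0.996, 0.087], [-0.0, 0.087, 0.996], [-1.0, -0.002, 0.0]]
wrist_force: [-6.8, 0.3, 23.1]
width: 0.086
```

Call:
play_rows(
  motion="1 -0.15 0.12 0 0;1 0 0 0 0;1 0.1 0 0 0;1 0 0 0 0",
)

```text
t: 31.65
tool_pos: [0.5314, 0.026, 0.0859]
ee_rot: [[0.007, -0.996, 0.087], [-0.0, 0.087, 0.996], [-1.0, -0.007, 0.0]]
wrist_force: [-0.2, 0.1, 14.4]
width: 0.085
```

Balanced on both rails: unload, release, rise.

Call:
play_rows(
  motion="1 -0.06 0 0 0;0.8 0 0 0 0;0.6 0 0 0 0;0.5 0 0 0 0;0.4 0 0 0 0;0.4 -0.3 0 0 0;0.4 -0.6 0 0 0;0.4 -1 0 0 0;0.4 -1 0 0 0;0.4 -1 0 0 0;0.4 -1 0 0 0;0.4 -1 0 0 0",
  squeeze=20,
)

```text
t: 32.85
tool_pos: [0.5278, 0.0262, 0.2039]
ee_rot: [[0.001, -0.996, 0.087], [0.0, 0.087, 0.996], [-1.0, -0.001, 0.0]]
wrist_force: [0.2, -0.3, -1.1]
width: 0.301
```

```bash
cat > chk.py <<'E'
from fit import *
def check():
    sc=eyes.get_image('scene');top=eyes.get_image('top')
    Q=[.5289,-.0122,-.0865]
    D={'thin_disc':(38,.008),'thick_disc':(-38,.016)}
    pts=[]
    for n,(y,T) in D.items():
        c=place([np.array([[0,y,54.5]])/1000],Q)[0][0]; C=cyl(c,[.0864,.9963,0],.045,T); pts.append(C)
        for nm,p in(('sc',sc),('top',top)):
            u=proj(p,C); e=np.r_[(u.max(0)+u.min(0))/2,np.ptp(u,0)]
            print(n,nm,'exp',e.round(),[(round(q['score'],2),np.round(np.array(q['box'])*[640,480,640,480]).tolist()) for q in eyes.search_frame(p,n)][:3])
    return sc,top,pts
E
python3 st.py; python3 -c "
from chk import *
sc,top,P=check()
np.save('a.npy',sc['img']);np.save('b.npy',top['img'])
p=top;q=[.5289,-.0122,-.0865]
K=lambda t:place([np.array([[-58,-124+t,132]])/1000],q)[0][0]
for t in(0,12.5):print(t,K(t),proj(p,K(t)))
"
```

```text
t 32.9 tcp [0.5278 0.0262 0.2039] az z 85.02 w 25.6 F [ 0.2 -0.3 -1.1] q [-0.03  0.16  1.89  0.    1.09 -1.52]
thin_disc sc exp [279. 261.  25.  40.] [(0.58, [280.0, 261.0, 21.0, 35.0])]
thin_disc top exp [249. 239.  11.  47.] [(0.65, [252.0, 247.0, 9.0, 28.0])]
thick_disc sc exp [307. 252.  28.  40.] [(0.8, [308.0, 250.0, 21.0, 36.0]), (0.51, [229.0, 308.0, 62.0, 58.0])]
thick_disc top exp [288. 242.  13.  47.] [(0.94, [289.0, 242.0, 9.0, 45.0])]
0 [ 0.46040422 -0.13072564  0.132     ] [[333.41239462 273.99387855]]
12.5 [ 0.46148412 -0.11827238  0.132     ] [[326.30647319 273.37345327]]
```

Call:
play_rows(
  motion="0.1 0 0.33 -0.94 0;0 0 0.33 -0.94 0;0 0 0.33 -0.94 0;0 0 0.33 -0.94 0;0 0 0.33 -0.94 0;0 0 0.33 -0.94 0;0 0 0.33 -0.94 0;0 0 0.33 -0.94 0;0 0 0 0 0;0 0 0 0 0",
)

```text
t: 34.15
tool_pos: [0.4613, -0.1188, 0.2009]
ee_rot: [[-0.002, -0.996, 0.088], [0.001, 0.088, 0.996], [-1.0, 0.002, 0.001]]
wrist_force: [0.2, -0.4, -0.6]
width: 0.501
```

```bash
python3 st.py .4614 -.1185
```

```text
t 34.1 tcp [ 0.4613 -0.1188  0.2009] az z 84.95 w 42.6 F [ 0.2 -0.4 -0.6] q [-0.34  0.06  2.01  0.    1.07 -1.83]
shift y,z rows [-0.01  0.02]
```

Call:
play_rows(
  motion="0 0.8 0 0 0;0 0.8 0 0 0;0 0.8 0 0 0;0 0.6 0 0 0;0 0.5 0 0 0;0 0.3 0 0 0;0 0.1 0 0 0;0 0 0 0 0;0.3 0 0 0 0;0.5 0 0 0 0;0.7 0 0 0 0;0.8 0 0 0 0",
  squeeze=25,
)

```text
t: 35.35
tool_pos: [0.4624, -0.1193, 0.1245]
ee_rot: [[0.001, -0.996, 0.087], [-0.001, 0.087, 0.996], [-1.0, -0.001, -0.0]]
wrist_force: [-0.0, -0.1, 3.3]
width: 0.171
```

Call:
play_rows(
  motion="0.8 0 0 0 0;0.8 0 0 0 0",
)

```text
t: 35.55
tool_pos: [0.4624, -0.1193, 0.1245]
ee_rot: [[0.001, -0.996, 0.087], [-0.0, 0.087, 0.996], [-1.0, -0.001, -0.0]]
wrist_force: [-1.0, -0.4, 3.5]
width: 0.176
```

Call:
play_rows(
  motion="0.8 0 0 0.25 0;0.8 0 0 0.25 0;0.8 0 0 0.25 0;0.8 0 0 0.25 0;0.8 0 0 0.25 0;0.8 0 0 0.25 0;0.8 0 0 0 0",
)

```text
t: 36.25
tool_pos: [0.465, -0.0887, 0.1244]
ee_rot: [[0.001, -0.996, 0.086], [-0.0, 0.086, 0.996], [-1.0, -0.001, -0.0]]
wrist_force: [-0.6, 0.2, 6.5]
width: 0.173
```

Call:
play_rows(
  motion="0.8 0 0 0.1 0;0.8 0 0 0.1 0;0.8 0 0 0 0",
)

```text
t: 36.55
tool_pos: [0.4652, -0.0859, 0.1245]
ee_rot: [[0.001, -0.996, 0.085], [-0.003, 0.085, 0.996], [-1.0, -0.001, -0.002]]
wrist_force: [-1.2, -4.0, 5.2]
width: 0.171
```

Call:
play_rows(
  motion="0.8 0 0 0.15 0;0.8 0 0 0 0;0.8 0 0 0 0",
)

```text
t: 36.85
tool_pos: [0.4653, -0.0857, 0.1245]
ee_rot: [[0.0, -0.997, 0.083], [-0.008, 0.083, 0.996], [-1.0, -0.001, -0.008]]
wrist_force: [-2.7, -13.9, 4.2]
width: 0.171
```

Call:
play_rows(
  motion="0.8 0 0 0.1 0;0.8 0 0 0 0",
)

```text
t: 37.05
tool_pos: [0.4653, -0.0856, 0.1245]
ee_rot: [[-0.0, -0.997, 0.082], [-0.012, 0.081, 0.997], [-1.0, -0.001, -0.012]]
wrist_force: [-3.5, -18.9, 4.2]
width: 0.172
```

Hard stop reached. Relax, release, rise.

Call:
play_rows(
  motion="0.8 0 0 -0.2 0;0.6 0 0 0 0;0.4 0 0 0 0;0.2 0 0 0 0;0.2 0 0 0 0;0.2 -0.4 0 0 0;0.2 -1 0 0 0;0.2 -1 0 0 0;0.2 -1 0 0 0;0.2 -1 0 -1 0;0.2 -1 0 -1 0;0.2 -1 0 -1 0",
)

```text
t: 38.25
tool_pos: [0.4597, -0.1441, 0.2532]
ee_rot: [[0.001, -0.996, 0.086], [0.0, 0.086, 0.996], [-1.0, -0.001, 0.0]]
wrist_force: [0.0, -0.1, -0.5]
width: 0.401
```

Call:
play_rows(
  motion="0.2 -1 0 -1 0;0.2 -0.5 0 -1 0;0.2 0 0 -1 0;0.2 0 0 -1 0;0.2 0 0 -1 0;0.2 0 0 -1 0;0.2 0 0 -1 0;0.2 0 0 -1 0;0.2 0 0 0 0;0.2 0 0 0 0",
)

```text
t: 39.25
tool_pos: [0.4458, -0.303, 0.282]
ee_rot: [[-0.0, -0.996, 0.087], [0.001, 0.087, 0.996], [-1.0, 0.0, 0.001]]
wrist_force: [0.1, -0.3, 0.7]
width: 0.398
```

```bash
python3 st.py; python3 -c "
from chk import *
sc,top,P=check()
k=5.2;x0,y0=198,205
b=cv2.resize(top['img'][y0:y0+90,x0:x0+145,::-1].copy(),None,fx=k,fy=k,interpolation=3)
K=place([cyl([-.058,-.079,.132],[0,0,1],.008,.0001)],[.5289,-.0122,-.0865])+P
for C in K:
  for w in (proj(top,C)-[x0,y0]+.5)*k: cv2.circle(b,tuple(np.int32(w)),1,(0,0,255),-1)
cv2.imwrite('pics/fin.png',b)
"
```

```text
t 39.2 tcp [ 0.4458 -0.303   0.282 ] az z 84.98 w 33.8 F [ 0.1 -0.3  0.7] q [-0.68  0.1   1.79  0.    1.25 -2.16]
thin_disc sc exp [279. 261.  25.  40.] [(0.88, [279.0, 262.0, 23.0, 40.0])]
thin_disc top exp [249. 239.  11.  47.] [(0.69, [253.0, 240.0, 14.0, 46.0])]
thick_disc sc exp [307. 252.  28.  40.] [(0.9, [307.0, 250.0, 28.0, 39.0])]
thick_disc top exp [288. 242.  13.  47.] [(0.57, [289.0, 241.0, 14.0, 43.0])]
```

View pics/fin.png

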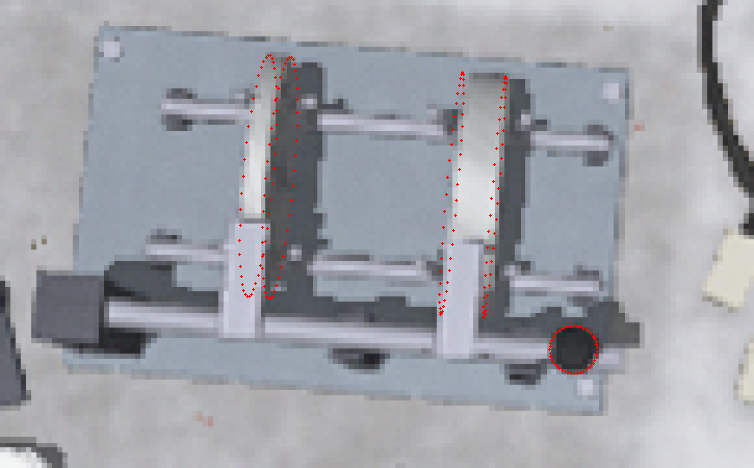

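```bash
python3 -c "
from h import *
print(order.hand_in())"
```

```text
the job is handed in; nothing more can be done
None
```

Both discs are standing in their own slots, the bolt is home in the keeper, and I handed the job in. Robot time was about 39 s of the 69 s allowed.

- **Discs:** The moves could only turn the tool about its pointing axis, so it could not tilt to match the stands. I pinched each leaning disc with vertical fingers and it straightened between the pads as I lifted it. I then lowered each one until the wrist force showed it resting on both rails. The highest force I read on the way down was about 30 N, against the 60 N limit.
- **Bolt:** It was not fully withdrawn at the start; the picture put it at about 12 mm. I pinched the knob and slid it to the hard stop, where the force rose to about 19 N without further movement.
- **Final checks:** In the last pictures both discs were within about 1–4 pixels (roughly 2–7 mm) of their predicted seated outlines. The largest gap was a top-view box for the thin disc, but the scene view matched it within 1 pixel. The lugs lay over the discs' shoulders, and the knob matched its predicted home position.
- **Not checked:** I did not measure the bystanders again at the end; the moves were planned to keep well clear of them. The gripper was clear of everything at hand-in.

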